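# Find the rocking corner of a sharpening jig and press its shim flat

## Robot

A 6-joint arm with a two-finger parallel gripper is mounted at the origin on the work surface. World frame = base frame: x ahead of the robot, y to its left, z up, the work surface at z = 0. Lengths are in mm, angles in rad, forces in N, time in s.
With the tool pointing down it reaches from about 350 to 925 mm from the base axis. Payload 6.4 kg.
Tool frame: the origin (TCP) lies between the finger pads; the fingertips stand 25 mm ahead of it and the grasp point (between the pads) lies 6 mm ahead of it; z points along the fingers, y is the line along which they close (so a half turn about z gives the same grasp; the last joint's range is limited). The gripper opens to 94 mm and grips with 3 to 60 N. Pads are 16 mm wide; open, the fingers measure 119 mm over their backs; the gripper's body (75 mm by 177 mm) begins 78 mm behind the grasp point.
Start: joints at [-1.483, 0.245, 1.558, -0, 1.339, -0.174], TCP at [168.237, -627.861, 202.255] pointing down, gripper open.
Joint ranges: [-3.13, 3.13], [-1.02, 2.26], [0.13, 2.54], [-0.95, 4.09], [0.21, 2.88], [-2.74, 2.74]. Speed limits (rad/s): [2.57, 2.57, 3.14, 3.14, 3.14, 3.14].

## Interface

Orientations are given as [roll, pitch, yaw] about the fixed x, y, z axes, in that order (R = Rz(yaw) Ry(pitch) Rx(roll)).
In Python, from workcell import robot, kinematics, capture gives the robot as it stands (robot), with the cameras as plain functions and the kinematics (kinematics). Calls block until the motion is done:
- robot.goto(position, orientation): joint-space move of the TCP to a pose.
- robot.servo_line(position, feed=150, frame=None, force_limit=None): straight line of the TCP; frame=None keeps the orientation; feed is the mean speed in mm/s. With force_limit (N) it stops when the force on the tool has changed by that much, and returns True; else False.
- robot.move_j(angles): joint-space move.
- robot.gripper_to(opening, squeeze=None): opening from 0.0 (shut) to 1.0 (fully open); squeeze is the grip in N (None keeps the last); returns when the fingers have stopped.
- robot.dwell(seconds).
- kinematics.inverse_kinematics(position, orientation): joint angles nearest the present ones, or None.
- capture(name): name is "scene" or "top"; returns a dict with "img" (384x512x3 uint8, red, green, blue), "mtx" (3x3 intrinsics, pixels), "pose" (4x4, takes a point from camera to world coordinates). Camera axes: x right, y down, z forward; pixel columns grow to the right and rows downward; lengths in mm; the calibration is good to about 2 mm. A picture is of the moment at which its call begins. There is no depth.
A pose or a line that the arm cannot do raises robot.PlanningError and nothing moves.
- robot.finish_job(): hands the job in; it is judged then, once.
Readings, each from a call of its own:
- robot.read_time_s(): time.
- robot.read_joint_pos(): joint angles.
- robot.read_joint_vel(): joint speeds.
- robot.read_joint_efforts(): joint torques, N m.
- robot.read_position(): TCP position.
- robot.read_eef_rot(): TCP orientation.
- robot.read_ft_force(): force on the tool from outside, world axes, zero at the start.
- robot.read_torque(): the same for the moment, N m.
- robot.read_opening(): opening from 0.0 (shut) to 1.0 (fully open).
- robot.read_grip_force(): force on a finger pad.
Only numpy, scipy, OpenCV 4.12 (cv2) and the standard library are available. Lean on these libraries where they do the work, as an engineer would, in place of code of your own. Each camera call takes 0.05 s, during which the arm holds its last target. There are 200 camera calls.

## Task

The H-shaped jig plate rocks at one of its four corners. With closed fingertips, press on the corners one after another to find the one that gives, then press that corner's shim leaf (the hinged strip that sticks up on the robot's side of the corner) down flat, and leave the other three leaves standing. Only press: do not lift or shift the plate, and leave the things around it where they are.

Things in the scene. Friction and masses are not known exactly. Their poses are not given: they have to be found in the camera images.
- plate: Jig plate: loose H-shaped aluminium plate, 148 (x) x 190 (y) x 12 mm, 0.8 kg. Origin: centre of its underside, z up, +x away from the robot (turned up to 0.3 rad). Two bars along y, 32 mm wide, centred at x = -58 and +58 mm, joined by a 50 mm wide spine at y = 0, which carries a clamp strip and a black knob up to 52 mm above the underside. Top of the bars: 54 mm above the table.
- bed: Fixed green bed plate, 20 mm thick, on which the plate's four feet stand. Origin: at table height right below the plate's origin; same axes as the plate. It reaches from x = -127.5 to +87.5 mm and y = -135 to +135 mm.
- corner_nr (a point): Plate's near right (x -58, y -75 mm) corner, on its upper face. It rests on a foot with a round 12 mm pad centred 4 mm to plate +x of this point. Three of the four corners are firm; one, which looks the same, gives by about 4 mm when pressed (from about 3 N, bottoming at about 4 N; press slowly) and springs back.
- corner_nl (a point): Plate's near left (x -58, y +75 mm) corner, on its upper face. It rests on a foot with a round 12 mm pad centred 4 mm to plate +x of this point. Three of the four corners are firm; one, which looks the same, gives by about 4 mm when pressed (from about 3 N, bottoming at about 4 N; press slowly) and springs back.
- corner_fr (a point): Plate's far right (x +58, y -75 mm) corner, on its upper face. It rests on a foot with a round 12 mm pad centred 4 mm to plate +x of this point. Three of the four corners are firm; one, which looks the same, gives by about 4 mm when pressed (from about 3 N, bottoming at about 4 N; press slowly) and springs back.
- corner_fl (a point): Plate's far left (x +58, y +75 mm) corner, on its upper face. It rests on a foot with a round 12 mm pad centred 4 mm to plate +x of this point. Three of the four corners are firm; one, which looks the same, gives by about 4 mm when pressed (from about 3 N, bottoming at about 4 N; press slowly) and springs back.
- leaf_a (a joint): Hinge angle of shim leaf a (rad): 0 is flat on its seat, the hinge's stop. It starts at 0.38 to 0.48, free end up, and stays where it is left (stiff hinge, about 10 N at the press point). The letters say nothing of which corner the leaf is at. Flat, its inner end comes up under the plate: it fills the play at the rocking corner, but would lift a firm one.
- press_a (a point): Press point on top of shim leaf a, 30 mm from its hinge; flat, 42 mm above the table. The leaf, a steel strip 26 x 5 mm, is hinged 20 mm to plate -x of its corner and reaches 40 mm on towards plate -x (robot's side); flat, its corner lies 50 mm to plate +x of this point at the same plate y.
- leaf_b (a joint): Hinge angle of shim leaf b (rad): 0 is flat on its seat, the hinge's stop. It starts at 0.38 to 0.48, free end up, and stays where it is left (stiff hinge, about 10 N at the press point). The letters say nothing of which corner the leaf is at. Flat, its inner end comes up under the plate: it fills the play at the rocking corner, but would lift a firm one.
- press_b (a point): Press point on top of shim leaf b, 30 mm from its hinge; flat, 42 mm above the table. The leaf, a steel strip 26 x 5 mm, is hinged 20 mm to plate -x of its corner and reaches 40 mm on towards plate -x (robot's side); flat, its corner lies 50 mm to plate +x of this point at the same plate y.
- leaf_c (a joint): Hinge angle of shim leaf c (rad): 0 is flat on its seat, the hinge's stop. It starts at 0.38 to 0.48, free end up, and stays where it is left (stiff hinge, about 10 N at the press point). The letters say nothing of which corner the leaf is at. Flat, its inner end comes up under the plate: it fills the play at the rocking corner, but would lift a firm one.
- press_c (a point): Press point on top of shim leaf c, 30 mm from its hinge; flat, 42 mm above the table. The leaf, a steel strip 26 x 5 mm, is hinged 20 mm to plate -x of its corner and reaches 40 mm on towards plate -x (robot's side); flat, its corner lies 50 mm to plate +x of this point at the same plate y.
- leaf_d (a joint): Hinge angle of shim leaf d (rad): 0 is flat on its seat, the hinge's stop. It starts at 0.38 to 0.48, free end up, and stays where it is left (stiff hinge, about 10 N at the press point). The letters say nothing of which corner the leaf is at. Flat, its inner end comes up under the plate: it fills the play at the rocking corner, but would lift a firm one.
- press_d (a point): Press point on top of shim leaf d, 30 mm from its hinge; flat, 42 mm above the table. The leaf, a steel strip 26 x 5 mm, is hinged 20 mm to plate -x of its corner and reaches 40 mm on towards plate -x (robot's side); flat, its corner lies 50 mm to plate +x of this point at the same plate y.
- spacer: Brass stepped spacer, 22 mm across, 34 mm tall, standing on the bed between the two near leaves; bystander. Origin: centre of its underside.
- collar: Steel collar, 28 mm across, 14 mm tall, on the bed at plate +y; bystander. Origin: centre of its underside.
- whetstone: Reddish whetstone, 150 x 50 x 25 mm, on the table left of the bed; bystander. Origin: centre of its underside.
- knife1: Brass-handled knife, 190 mm long, 9 mm thick, lying on the cardboard mat right of the bed; bystander. Origin: on its underside, 10 mm from the handle's blade end.
- knife2: A second knife like knife1; bystander.
- jar: Amber glass jar with steel cap, 56 mm across, 75 mm tall, on the cardboard mat right of the bed; bystander. Origin: centre of its underside.

How it is judged (in metres and radians):
On the way, in this order (a step that is already met when the one before it is completed fails the run):
1. the rocking corner is pressed until the plate tips (more than 0.02 rad) (angle between plate's own z axis and vertical above 0.02 rad), for 0.1 s.
2. one shim leaf is flat (under 0.06 rad) and the plate lies level (under 0.012 rad), as only the rocking corner's leaf allows (value of joint any of leaf_a, leaf_b, leaf_c, leaf_d below 0.06 rad and angle between plate's own z axis and vertical below 0.012 rad), for 0.2 s.
At the end, for the whole second after the job is handed in: One shim leaf is flat (under 0.06 rad), the other three still stand (over 0.25 rad), and the plate lies level and still on its feet (tilt under 0.012 rad: a flat leaf under a firm corner tips it more), within 12 mm and 0.1 rad of its place on the bed (((value of joint leaf_a below 0.06 rad and value of joint each of leaf_b, leaf_c, leaf_d above 0.25 rad) or (value of joint leaf_b below 0.06 rad and value of joint each of leaf_a, leaf_c, leaf_d above 0.25 rad) or (value of joint leaf_c below 0.06 rad and value of joint each of leaf_a, leaf_b, leaf_d above 0.25 rad) or (value of joint leaf_d below 0.06 rad and value of joint each of leaf_a, leaf_b, leaf_c above 0.25 rad)) and angle between plate's own z axis and vertical below 0.012 rad and linear speed of plate below 0.01 m/s and height (world z) of plate between 0.038 and 0.046 m and horizontal distance between plate and bed below 0.012 m and angle between the x axis of plate and the x axis of bed, either way round below 0.1 rad); the robot touches nothing.
It fails at once if the plate is lifted (its middle rises by more than 6 mm) (height (world z) of plate above 0.048 m).
It fails at once if the plate is shifted by more than 15 mm (distance of plate from where it was at the start of the episode above 0.015 m).
It fails at once if a second shim leaf is pressed down (two of them under 0.25 rad) (value of joint each of leaf_a, leaf_b below 0.25 rad or value of joint each of leaf_a, leaf_c below 0.25 rad or value of joint each of leaf_a, leaf_d below 0.25 rad or value of joint each of leaf_b, leaf_c below 0.25 rad or value of joint each of leaf_b, leaf_d below 0.25 rad or value of joint each of leaf_c, leaf_d below 0.25 rad).
It fails at once if a thing lying around (spacer, collar, whetstone, knife or jar) is moved by more than 20 mm (distance of any of spacer, collar, whetstone, knife1, knife2, jar from where it was at the start of the episode above 0.02 m).
It also fails if it takes over 48 s, if anything falls off the work surface, if the arm or the gripper's body presses on something with over 40 N, if the wrist force passes 120 N, or if a joint passes its speed limit or range.

## Working session

There is one attempt and no reset: what is moved stays moved. The work goes in short steps, each a Python script; the robot and the scene stay as the last script left them, time stands still between calls to the robot, and variables do not carry over. Pictures are saved under pics/ and viewed, at most 10 in all, crops included, and the job is handed in when it is done.

```bash
mkdir -p pics
python3 - <<'E'
from workcell import robot, kinematics, capture
import cv2,numpy as np
for n in("scene","top"):
    c=capture(n); cv2.imwrite(f"pics/{n}0.png",c["img"][:,:,::-1]); np.savez(f"{n}.npz",**c)
    print(n,c["mtx"].round(1).tolist(),c["pose"].round(3).tolist())
a=cv2.imread("pics/top0.png");
E
```

```text
scene [[392.6, 0.0, 250.5], [0.0, 392.6, 187.6], [0.0, 0.0, 1.0]] [[-0.033, 0.549, -0.835, 1241.001], [0.999, 0.027, -0.022, -34.487], [0.01, -0.835, -0.55, 518.514], [0.0, 0.0, 0.0, 1.0]]
top [[419.1, 0.0, 251.2], [0.0, 419.1, 192.9], [0.0, 0.0, 1.0]] [[-0.024, -0.997, 0.078, 499.526], [-0.999, 0.022, -0.033, -58.106], [0.031, -0.079, -0.996, 976.861], [0.0, 0.0, 0.0, 1.0]]
```

View pics/top0.png

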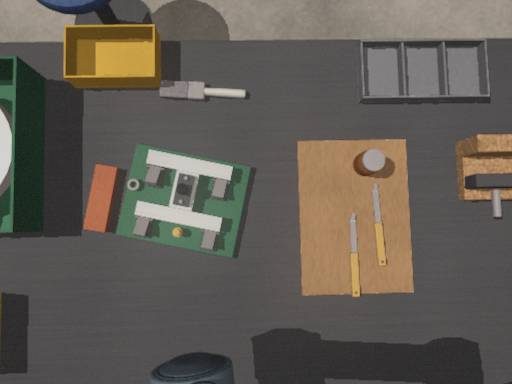

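View pics/scene0.png

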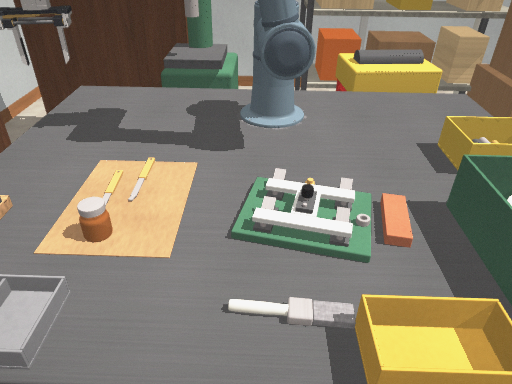

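The top view shows the H plate: far bar near (190,165), near bar near (178,217), turned slightly clockwise. The four leaves are at (155,175), (220,188), (143,226) and (209,240), the spacer at (177,232) and the collar at (133,184). The scene view agrees. Next I measure the white bars.

```bash
cat > h.py <<'E'
import cv2,numpy as np
def ray(c,uv,z):
    d=c["pose"][:3,:3]@np.linalg.inv(c["mtx"])@np.r_[uv,1.]; o=c["pose"][:3,3]
    return o+d*(z-o[2])/d[2]
def bars(c,roi):
    x0,y0,x1,y1=roi; g=np.zeros(c["img"].shape[:2],np.uint8)
    im=c["img"].astype(int); m=(im.min(2)>185)&(im.max(2)-im.min(2)<40)
    g[y0:y1,x0:x1]=m[y0:y1,x0:x1]*255
    g=cv2.morphologyEx(g,cv2.MORPH_OPEN,np.ones((5,5)))
    cs=cv2.findContours(g,cv2.RETR_EXTERNAL,cv2.CHAIN_APPROX_NONE)[0]
    return sorted(cs,key=cv2.contourArea)[-2:]
E
python3 - <<'E'
from h import *
for n,roi in(("top",(110,130,260,260)),("scene",(230,160,380,255))):
    c=np.load(n+".npz"); P=[]
    for k in bars(c,roi):
        w=np.array([ray(c,p[0]+0.0,54)[:2] for p in k],np.float32)
        r=cv2.minAreaRect(w); P.append(r[0]); print(n,cv2.contourArea(k),np.round(r[0],1),np.round(r[1],1),round(r[2],1))
    P=np.array(P); d=P[0]-P[1]; d*=np.sign(d[0]); print("centre",P.mean(0),"dist",np.hypot(*d),"yaw",np.arctan2(d[1],d[0]))
c=np.load("top.npz"); cv2.imwrite("pics/crop.png",cv2.resize(c["img"][135:265,105:265,::-1],None,fx=4.6,fy=4.6,interpolation=cv2.INTER_CUBIC))
E
```

```text
top 1000.5 [635.6  47.8] [185.7  33.7] 77.1
top 1022.0 [526.3  72.8] [186.2  30.6] 77.1
centre [580.97677612  60.32336235] dist 112.10908304959378 yaw -0.22523938908259056
scene 404.5 [522.7 125.9] [85.7 76.5] 88.0
scene 1284.0 [620.2  53.1] [189.6  78. ] 77.3
centre [571.43008423  89.48705292] dist 121.63285291558806 yaw -0.6409250742996813
```

View pics/crop.png

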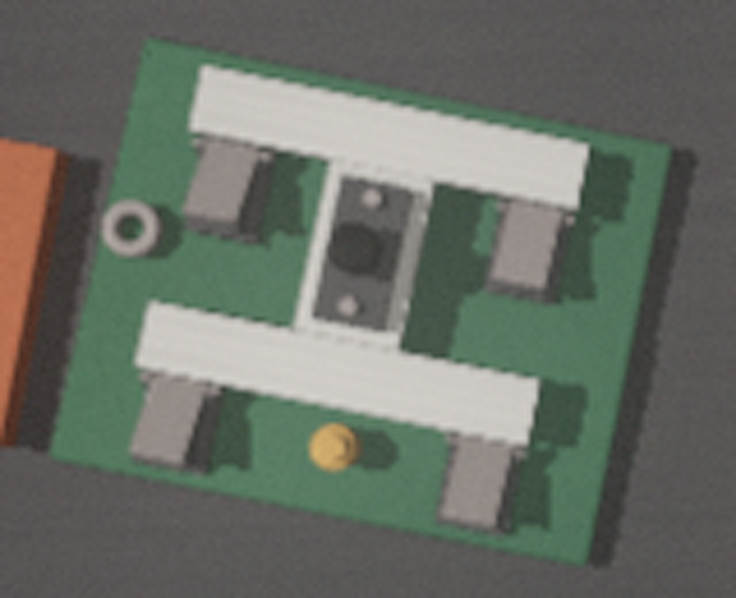

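The crop shows clean plate corners: FL (202,66), FR (588,145), NL (136,366), NR (530,444). The leaves are centred on the four corners. I'll compute the centre from those points, check reach, then start probing.

```bash
cat >> h.py <<'E'
YAW=-0.225
def W(C,x,y):
    c,s=np.cos(YAW),np.sin(YAW); return np.array(C)+[c*x-s*y,s*x+c*y]
E
python3 - <<'E'
from h import *
from workcell import robot, kinematics, capture
c=np.load("top.npz")
K={"fl":(202,66),"fr":(588,145),"nl":(136,366),"nr":(530,444)}
P={k:ray(c,(np.array(v)+.5)/4.6-.5+[105,135],54)[:2] for k,v in K.items()}
for k in P: print(k,P[k].round(1))
print("L far,near",np.linalg.norm(P["fl"]-P["fr"]),np.linalg.norm(P["nl"]-P["nr"]),"W",np.linalg.norm(P["fl"]-P["nl"]),np.linalg.norm(P["fr"]-P["nr"]))
C=np.mean(list(P.values()),0); d=P["fl"]-P["fr"]+P["nl"]-P["nr"]; print("C",C,"yaw",np.arctan2(-d[0],d[1]))
print(robot.read_eef_rot(),robot.read_ft_force())
for y in(YAW,YAW+np.pi,YAW-np.pi/2,YAW+np.pi/2):
  for x,yy in((-108,-75),(62,75)):
    print(y,kinematics.inverse_kinematics([*W(C,x,yy),85],[np.pi,0,y]))
E
```

```text
fl [674.5 136.1]
fr [632.5 -48.5]
nl [531.1 167.9]
nr [489.7 -18. ]
L far,near 189.2877323301276 190.40568939665891 W 146.88608056829628 146.11849233449155
C [581.95999935  59.35787174] yaw -0.22154374532645618
[-3.13991432e+00 -3.03694848e-04  2.61765642e-01] [ 0.47571242 -0.20323191 -0.85410502]
-0.225 [-2.24774286e-01 -6.17588602e-02  2.11865622e+00 -4.44089210e-16
  1.08469529e+00  1.57102204e+00]
-0.225 [ 9.14835180e-03  4.08416735e-01  1.57863889e+00 -4.44089210e-16
  1.15453703e+00  1.80494468e+00]
2.916592653589793 [-0.22477429 -0.06175886  2.11865622  0.          1.08469529 -1.57057061]
2.916592653589793 [ 0.00914835  0.40841673  1.57863889  0.          1.15453703 -1.33664797]
-1.7957963267948966 None
-1.7957963267948966 None
1.3457963267948965 [-2.24774286e-01 -6.17588602e-02  2.11865622e+00 -4.44089210e-16
  1.08469529e+00  2.25713510e-04]
1.3457963267948965 [ 9.14835180e-03  4.08416735e-01  1.57863889e+00 -4.44089210e-16
  1.15453703e+00  2.34148352e-01]
```

Sizes match the plate (190 x 147 mm). I now probe one corner at a time and stop once one gives.

```bash
cat >> h.py <<'E'
C=[582.0,59.4]; YAW=-0.223; RPY=[np.pi,0,YAW+np.pi]
CORN={"nr":(-54,-75),"nl":(-54,75),"fl":(62,75),"fr":(62,-75)}
E
cat > probe.py <<'E'
from h import *
from workcell import robot, kinematics, capture
import sys
def probe(k):
    x,y=W(C,*CORN[k])
    robot.goto([x,y,115],RPY)
    robot.servo_line([x,y,86],feed=60)
    f0=robot.read_ft_force()[2]
    h1=robot.servo_line([x,y,72],feed=6,force_limit=1.8); z1=robot.read_position()[2]
    h2=robot.servo_line([x,y,70],feed=5,force_limit=7); robot.dwell(.3)
    z2=robot.read_position()[2]; f=robot.read_ft_force()[2]-f0
    print(k,h1,h2,"tip z",round(z1-25,2),round(z2-25,2),"F",round(f,2),"t",round(robot.read_time_s(),2),flush=True)
    if z1-z2<2 : robot.servo_line([x,y,115],feed=120)
    return z1-z2>2
if __name__=="__main__":
    robot.gripper_to(0)
    for k in sys.argv[1:]:
        if probe(k): print("gives?",k);break
E
python3 probe.py nr
```

```text
nr False False tip z 47.02 45.01 F -0.12 t 8.03
gives? nr
```

No contact force even at 45 mm, so I take a picture before going on.

Run:
```python
from h import *
from workcell import robot, kinematics, capture
print(robot.read_position(),robot.read_eef_rot(),robot.read_opening(),robot.read_ft_force(),W(C,*CORN["nr"]))
a=capture("scene")["img"][110:260,180:400,::-1];b=capture("top")["img"][110:270,90:310,::-1]
cv2.imwrite("pics/p1.png",np.vstack([cv2.resize(a,(420,290),interpolation=2),cv2.resize(b,(420,305),interpolation=2)]))
```

```text
[512.7540117   -1.81861331  70.01209207] [-3.14155141e+00  9.41232631e-06  2.91861380e+00] 0.006495856848095956 [ 0.35910889  0.01028419 -0.2228511 ] [512.75040335  -1.80043598]
```

View pics/p1.png

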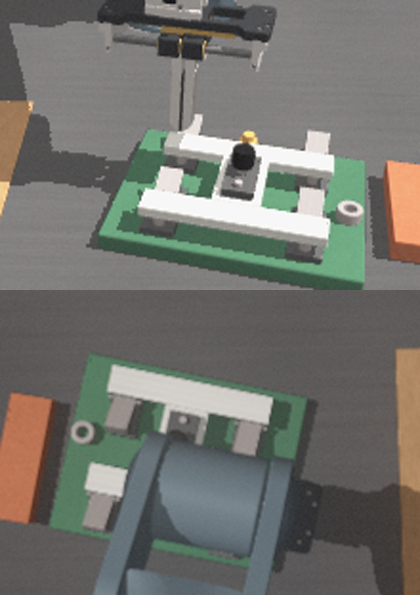

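The fingers are over or just behind the near bar's right end, at scene crop (180,135). I zoom in and project the expected tip and the bar corners.

```bash
cat >> h.py <<'E'
def proj(c,p):
    T=np.linalg.inv(c["pose"]); q=c["mtx"]@(T[:3,:3]@np.array(p)+T[:3,3]); return q[:2]/q[2]
E
python3 - <<'E'
from h import *
from workcell import robot, kinematics, capture
c=capture("scene")
x0,y0=240,150;s=7
a=cv2.resize(c["img"][y0:y0+82,x0:x0+110,::-1],None,fx=s,fy=s,interpolation=2)
def dot(p,col):
    u=(proj(c,p)+.5-[x0,y0])*s; cv2.circle(a,tuple(int(v) for v in u),3,col,-1)
tip=robot.read_position()-[0,0,25]
dot(tip,(0,0,255))
for x,y in((-74,-95),(-42,-95),(-42,95),(-74,95),(42,-95),(74,-95),(74,95),(42,95)): dot([*W(C,x,y),54],(255,0,0))
cv2.imwrite("pics/p2.png",a)
E
```

```text
(no output)
```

View pics/p2.png

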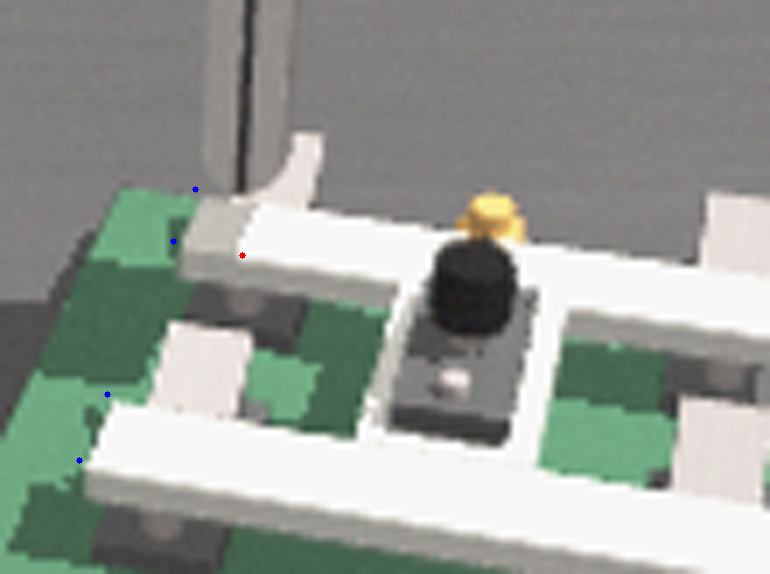

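The predicted tip (red, (242,255)) lies about 60 px below where the finger is seen to end, (242,195). Either the tip is about 24 mm higher than I took it to be, or it is hidden behind the bar. I raise 25 mm to tell which.

Run:
```python
from h import *
from workcell import robot, kinematics, capture
p=robot.read_position(); robot.servo_line([p[0],p[1],95],feed=80)
c=capture("scene")
x0,y0=240,135;s=7
a=cv2.resize(c["img"][y0:y0+82,x0:x0+110,::-1],None,fx=s,fy=s,interpolation=2)
tip=robot.read_position()
for dz in(0,25):
    u=(proj(c,tip-[0,0,dz])+.5-[x0,y0])*s; print(u); cv2.circle(a,tuple(int(v) for v in u),3,(0,0,255),-1)
cv2.imwrite("pics/p3.png",a); print(tip)
```

```text
[249.99147165 222.68105405]
[246.41480502 292.29239375]
[512.80721926  -1.78010835  95.2408466 ]
```

View pics/p3.png

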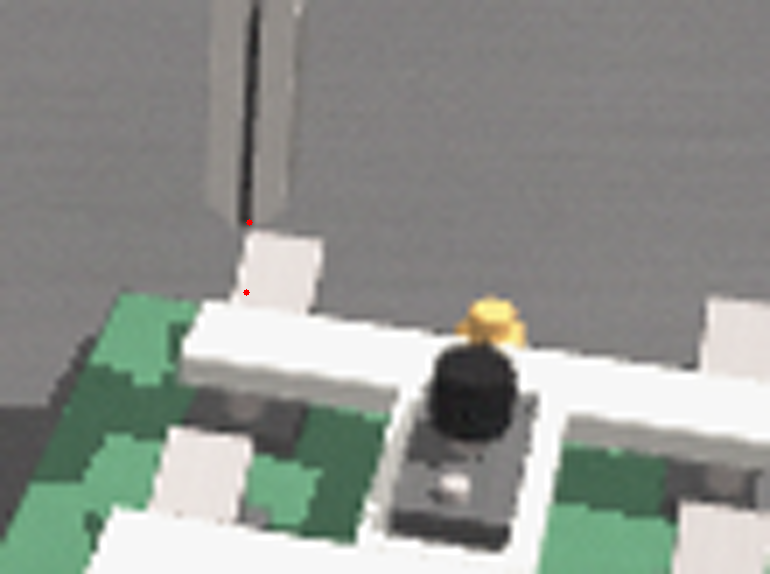

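The tip is now clear at (245,222), which matches the projection of the TCP itself: it moved about 75 px for 25 mm. So the closed fingertips end about at the reported TCP height, not 25 mm ahead of it. That also explains the zero force. I probe with that offset, still force-limited.

```bash
sed -i 's/,y,115\]/,y,85]/g; s/,y,86\]/,y,62]/; s/,y,72\]/,y,49]/; s/,y,70\]/,y,45.5]/; s/z1-25/z1/; s/z2-25/z2/' probe.py; sed -i 's/^    robot.gripper_to(0)/    pass/' probe.py; python3 probe.py nr
```

```text
nr True True tip z 51.0 50.99 F 4.75 t 11.77
```

```bash
python3 probe.py nl fl fr
```

```text
nl True True tip z 50.48 47.43 F 5.37 t 16.01
gives? nl
```

NL gives (3 mm travel at about 5 N, NR was firm). Now I press its leaf flat.

Run:
```python
from h import *
from workcell import robot, kinematics, capture
p=robot.read_position(); robot.servo_line([p[0],p[1],90],feed=60)
x,y=W(C,-108,75)
robot.servo_line([x,y,90],feed=80); robot.servo_line([x,y,64],feed=60)
h=robot.servo_line([x,y,35],feed=10,force_limit=28); robot.dwell(.4)
print(h,robot.read_position(),robot.read_ft_force(),robot.read_time_s())
```

```text
True [491.23733261 156.98712273  38.78241357] [-2.37335457  0.03120511  6.07219554] 21.0833
```

It stopped hard at 38.8, as expected for a flat leaf. I retreat and check.

Run:
```python
from h import *
from workcell import robot, kinematics, capture
p=robot.read_position(); robot.servo_line([p[0],p[1],120],feed=80)
robot.goto([400,-250,200],RPY); robot.dwell(.3)
c=capture("scene"); o=np.load("scene.npz")["img"]
f=lambda i:cv2.resize(i[155:255,230:385,::-1],None,fx=4.8,fy=2.95,interpolation=2)
cv2.imwrite("pics/p4.png",np.vstack([f(o),f(c["img"])])); print(robot.read_time_s())
```

```text
24.175
```

View pics/p4.png

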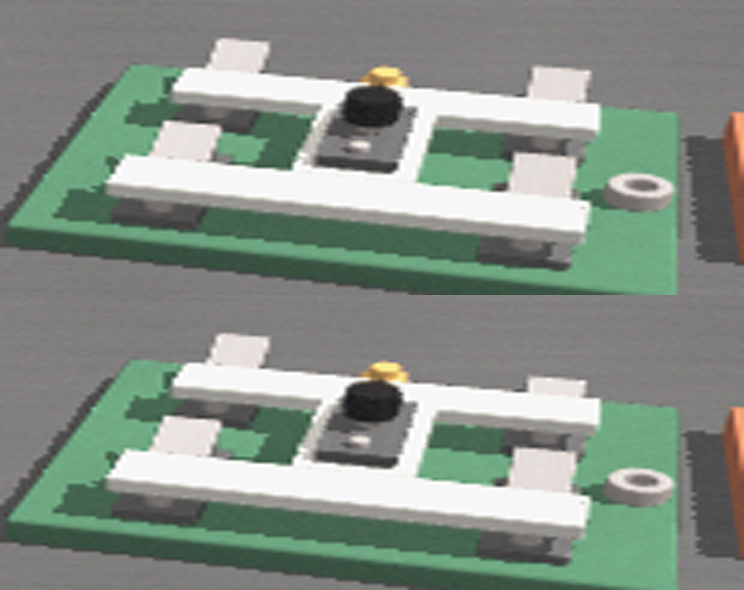

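Below (after), only the near-left leaf, (557,388), has dropped; the other three and the plate look unchanged. I check its free-end row against the flat prediction.

Run:
```python
from h import *
from workcell import robot, kinematics, capture
o=np.load("scene.npz");c=capture("scene")
for a in(0,.06,.12,.38,.43,.48):
    r,zz=40*np.cos(a)-5*0,40*np.sin(a); print(a,proj(o,[*W(C,-78-r,75),42+zz]).round(2))
print("corner ref",proj(o,[*W(C,-42,95),54]).round(2))
for u in(343,346,349): print(u,o["img"][165:192,u].mean(1).astype(int),c["img"][165:192,u].mean(1).astype(int))
```

```text
0 [344.73 181.91]
0.06 [344.88 181.03]
0.12 [345.02 180.19]
0.38 [345.59 176.98]
0.43 [345.69 176.46]
0.48 [345.78 175.98]
corner ref [353.14 197.33]
343 [131 129 129 128 126 128 131 128 131 132 131 130 152 217 223 221 221 223
 223 222 222 222 222 234 246 246 246] [130 129 128 128 129 132 131 128 129 134 129 132 131 133 132 130 130 131
 221 227 228 228 227 236 246 246 246]
346 [130 127 128 128 130 128 129 128 128 133 130 128 130 219 224 225 224 224
 225 224 223 224 222 223 244 246 246] [130 127 128 126 130 132 131 128 130 133 128 130 132 131 130 132 132 127
 204 228 229 229 229 229 245 246 246]
349 [130 129 129 125 127 128 129 128 128 132 131 129 131 177 218 222 222 223
 222 221 222 222 223 224 232 246 246] [133 127 127 127 125 127 130 126 134 132 130 130 131 131 131 132 131 126
 155 224 228 229 228 228 236 246 246]
```

The edge dropped by 5.0 px against 5.1–5.9 expected, so flat to within about 0.05 rad. One more firm press makes sure; time allows.

Run:
```python
from h import *
from workcell import robot, kinematics, capture
x,y=W(C,-110,75)
robot.goto([x,y,90],RPY); robot.servo_line([x,y,50],feed=60)
h1=robot.servo_line([x,y,36],feed=8,force_limit=3);z1=robot.read_position()[2]
h=robot.servo_line([x,y,35],feed=6,force_limit=32); z2=robot.read_position()[2]; robot.dwell(.3)
print(h1,z1,h,z2)
robot.servo_line([x,y,120],feed=80); robot.goto([400,-250,200],RPY); robot.dwell(.3)
c=capture("scene"); print(c["img"][178:188,[343,346,349]].mean(2).astype(int).T,robot.read_time_s())
```

```text
True 38.86116868167913 False 38.33865483915056
[[131 133 132 129 130 222 228 228 229 228]
 [133 131 131 130 128 204 227 229 228 229]
 [131 131 134 132 126 154 224 230 229 228]] 32.0333
```

The leaf did not move under the second press, and the image is unchanged, so it is on its stop. Handing in.

```bash
python3 -c "
from workcell import robot, kinematics, capture
print(robot.finish_job())"
```

```text
the job is handed in; nothing more can be done
None
```

I found that the near-left corner gives (about 3 mm at 5 N), pressed its leaf flat, left the other three leaves standing, and handed the job in after about 32 s of the 48 s; of the other corners I pressed only near-right (firm), and no verdict came back.

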